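# Clip a treat cup onto a D-ring

### The arm

A 6-joint arm with a two-finger parallel gripper is mounted at the origin on the work surface. World frame = base frame: x ahead of the robot, y to its left, z up, the work surface at z = 0. Lengths are in m, angles in degrees, forces in N, time in s.
With the tool pointing down it reaches from about 0.375 to 0.9 m from the base axis. Payload 3.1 kg.
Tool frame: the origin (TCP) lies midway between the tips of the shut fingers; the grasp point (between the pads) lies bot.hold_point_z behind it (bot.hold_point_z is the distance from the TCP to the grasp point, in m); z points along the fingers, y is the direction in which the jaws open and shut (so a half turn about z gives the same grasp; the last joint's range is limited). The gripper opens to 87 mm and grips with 3 to 60 N. Pads are 19 mm wide; open, the fingers measure 117 mm over their backs; the gripper's body (75 mm by 190 mm) begins 51 mm behind the grasp point.
Start: joints at [-76.576, 30.224, 82.088, -0, 67.689, -10.227], TCP at [0.251, -0.572, 0.223] pointing down, gripper open.
Joint ranges: [-176.69, 176.69], [-43.24, 126.21], [12.49, 139.97], [-82, 262], [0, 151.66], [-163.58, 163.58]. Speed limits (degrees/s): [159.86, 159.86, 180, 180, 180, 180].

### API

Orientations are given as a 3x3 rotation matrix whose columns are the frame's x, y, z axes.
In Python, from rig import bot, vision, order gives the robot as it stands. The module is installed in compiled form; this text tells all that it offers.
- The arm moves only by the tool move_arm, never from a script. Its argument "moves" is a list of rows, each an object of numbers: "hand": the finger opening in mm, from 0 to 87; "x", "y", "z": the shift along the tool's x, y, z in units of 25 mm (1.0 is 25 mm); "wx", "wy", "wz": the turn, a rotation vector about the tool's x, y, z in degrees. In form: [{"hand": .., "x": .., "y": .., "z": .., "wx": .., "wy": .., "wz": ..}, ...]. A call has 1 to 20 rows; each row shifts and turns the commanded pose from where the row before left it, along the tool's axes as they then stand; what a row does not reach is not made up. A row lasts 1/10 s, in which the tool goes at most 50 mm and 8.59 degrees, less where a joint would pass 70% of its speed; a pose out of reach is approached as far as the arm can. A call is refused whole if a number of a shift passes 1 or a number of a turn 8.59, either way. A call with a gripper value outside its range is refused whole. The fingers move at their own pace and stop on an object; the grip force is fixed at half the most. Time passes only in rows, so rows that do not move let the fingers close. It gives the time, the measured TCP pose, the force and the opening at its end, in the units of the state.
- bot.read_state(): the state, without advancing time (a new reading comes with each control period).
- vision.capture(name): name is "side" or "top" or "wrist"; returns a dict with "image" (400x640x3 uint8, red, green, blue), "z_map" (400x640 float32, m along the optical axis (not along the pixel's ray), 0 where there is no reading), "fx", "fy", "cx", "cy" (pixels), "pose" (4x4, takes a point from camera to world coordinates); the wrist camera has in their place "hand_eye" (4x4, takes a point from camera to tool coordinates, whose origin is the TCP and whose axes are the flange's). Camera axes: x right, y down, z forward; pixel columns grow to the right and rows downward; lengths in m; the calibration is good to about 2 mm. A picture is of the moment at which its call begins: read the wrist's pose just before it.
- order.hand_in(): hands the job in, once; it reports no verdict.
The state is a dict: "time_s": time; "joint_positions": joint angles; "qvel": joint speeds; "tau": joint torques, N m; "position": TCP position; "tcp_rot": TCP orientation; "force": force on the tool from outside, world axes, zero at the start; "moment": the same for the moment, N m; "opening": opening from 0.0 (shut) to 1.0 (fully open).
Only numpy, scipy, OpenCV 4.12 (cv2) and the standard library are available. Lean on these libraries where they do the work, as an engineer would, in place of code of your own. Each camera call takes 0.05 s, during which the arm holds its last target.

### The job

Take the stainless treat cup by the tab on top of its snap hook and, keeping it upright, push the hook's sprung gate gently against the D-ring on the front of the grey shelf until the ring is inside the hook and the gate has snapped shut. Then tug the cup back towards the robot so that the ring pulls lightly against the shut gate, to check that it holds, and leave the cup hanging still from the ring. Do not disturb the other things.

Things in the scene. Friction and masses are not known exactly. Their poses are not given: they have to be found in the camera images.
- feeder: Loose stainless treat cup (66 mm wide at the rim, 45 mm high, 160 to 280 g, standing upright) with a wire bail and, rigidly above it, a snap hook: a frame 10 mm thick in the cup's x-z plane. Origin: centre of the cup's underside; z up, x towards the gate side. Hook foot x -22 to 23 mm, z 70 to 82 mm; all hook sizes below are in this frame.
- feeder_tab (a point): Middle of the grip tab on top of the hook (x 0, z 161 mm): 24 mm along x, 10 mm thick along y, z 144 to 178 mm; same axes as the cup. Grip it firmly: pushes and tugs act about 50 mm below and tend to turn the cup in the grip; it must never tip by more than 0.2 rad.
- feeder_mouth (a point): Where the ring's bar should meet the gate: on the shut gate's centre line, x 18, z 112 mm. The nose above it (x 14 to 22 mm) hangs from the crown down to z 119 mm, so the 6 mm bar must come in under that.
- feeder_spine (a point): Inner face of the spine, the hook's rigid closed back (x -22 to -14 mm, z 70 to 140 mm), at z 112 mm. The bar meets it when pushed all the way in (bar centre then at x -11 mm).
- feeder_crown (a point): Where the bar's centre lies when the cup hangs properly: x 0, z 131 mm, under the crown, whose underside is an inverted V (z 128 mm at the sides, 134 mm at x 0).
- gate (a joint): Sprung gate closing the mouth: two steel wires 6 mm thick, pivoted at x 18, z 84 mm, up to z 117 mm when shut. Angle (rad): 0 shut, grows as its top swings in to the spine; cannot swing out. Takes 3 N to start, about 6 N near the end. The bar passes its tip about 24 mm inside the shut line (gate near 0.9) and it springs shut; 3 to 7 mm farther in the bar meets the spine.
- shelf: Grey plastic shelf fixed to the counter, 140 mm deep (x), 340 mm wide (y), 190 mm high. Origin: centre of its underside, z up; its front faces -x, at x = -70 mm, towards the robot. A steel D-ring lies level in front of the middle of the front (see ring_mid). The ring must not be pushed or pulled with more than 16 N (25 N when lowering the cup onto it): 5 to 10 N is plenty.
- ring_mid (a point): Mean place of the centre of the D-ring's straight bar (6 mm thick, 44 mm long, along the shelf's y), 74 mm in front of the shelf's front, 175 mm high. NOT the true place: the stem is screwed in by an unmeasured amount, so the bar is up to 14 mm nearer to or farther from the shelf (along its x). y and z are true. Same axes as the shelf.
- ring_stem (a point): Where the ring's 10 mm stem enters the shelf's front (175 mm high). The ring is rigid, its opening reaches 42 mm behind the bar, and only the stem joins it to the shelf.
- steel_cup: Bystander: plain stainless cup without a hook, 72 mm wide, 75 mm high, on the counter; origin centre of the underside.
- pot: Bystander: white ceramic treat pot, 72 mm wide, 58 mm high, on top of the shelf towards its right end (-y); origin centre of the underside.
- foot_toy: Bystander: purple plastic dumb-bell toy, 68 mm long, 40 mm high, lying on the counter; origin centre of the underside.
- spiral: Bystander: hard silicone spiral, 99 mm long, 45 mm wide, lying on the counter; origin centre of the underside.
- ball_a_center (a point): Bystander: centre of a wooden ball, 40 mm, in a low clear tray on the counter.
- ball_b_center (a point): Bystander: centre of the other wooden ball, 40 mm, in the same tray.
Things that resemble listed ones, but are neither listed nor needed, are in the scene too. What is meant by the feeder is not purple, and is the smaller of those in its own colour.

How it is judged:
By the outcome, as a careful person would: the job done as asked, in the order asked, and still so for the second after the job is handed in, with the robot touching nothing.
It also fails if it takes over 51 s, if anything falls off the work surface, if the arm or the gripper's body presses on something with over 40 N, if the wrist force passes 120 N, or if a joint passes its speed limit or range.

## Working session

There is one attempt and no reset: what is moved stays moved. The work goes in short steps, Python scripts to look and compute and a tool call to move; the robot and the scene stay as the last step left them, time stands still between calls to the robot, and variables do not carry over. Pictures are saved under pics/ and viewed, and the job is handed in when it is done.

Besides the shell and the picture viewer there is one more tool, called after "Emit:" as a command line: name --argument value ..., lists and objects as JSON in quotes. move_arm: Moves the arm, as the interface text tells. Its arguments: {"type":"object","properties":{"moves":{"type":"array"}},"required":["moves"]}

```bash
mkdir -p pics; ls
cat > h.py <<'E'
import numpy as np, cv2
from rig import bot, vision, order
def cap(n,fn=None):
    s=bot.read_state(); c=vision.capture(n)
    if 'pose' in c: T=np.array(c['pose'])
    else:
        W=np.eye(4);W[:3,:3]=np.array(s['tcp_rot']);W[:3,3]=s['position'];T=W@np.array(c['hand_eye'])
    c['T']=T
    if fn: cv2.imwrite('pics/'+fn,c['image'][...,::-1])
    z=c['z_map'];v,u=np.mgrid[:z.shape[0],:z.shape[1]]
    P=np.stack([(u-c['cx'])/c['fx']*z,(v-c['cy'])/c['fy']*z,z],-1)
    c['P']=P@T[:3,:3].T+T[:3,3]; c['P'][z==0]=np.nan
    return c
def ray(c,u,v):
    d=c['T'][:3,:3]@np.array([(u-c['cx'])/c['fx'],(v-c['cy'])/c['fy'],1.]); return c['T'][:3,3],d
def onz(c,u,v,z):
    o,d=ray(c,u,v); return o+d*(z-o[2])/d[2]
def st():
    s=bot.read_state(); print('t',round(s['time_s'],2),'p',np.round(s['position'],4),'F',np.round(s['force'],2),'M',np.round(s['moment'],2),'o',round(s['opening'],3)); return s
E
python3 - <<'E'
from h import *
s=st();print(np.round(s['tcp_rot'],3),bot.hold_point_z)
for n in('side','top','wrist'):
    c=cap(n,n+'0.png');print(n,c['fx'],c['cx'],c['cy'],np.round(c['T'],3).tolist())
E
```

```text
pics
t 0.0 p [ 0.2506 -0.5718  0.2216] F [ 0.78 -0.02 -0.03] M [0.03 0.02 0.  ] o 0.995
[[ 0.916  0.401 -0.001]
 [ 0.401 -0.916  0.002]
 [ 0.    -0.002 -1.   ]] 0.0187
side 430.97140063063057 320.25437844396157 202.95727713307832 [[-0.958, -0.152, 0.242, 0.266], [-0.285, 0.575, -0.767, 0.811], [-0.022, -0.804, -0.594, 0.79], [0.0, 0.0, 0.0, 1.0]]
top 432.61314179715157 315.19663927393503 204.8962088782892 [[0.011, -0.999, 0.048, 0.458], [-1.0, -0.011, -0.0, -0.037], [0.001, -0.048, -0.999, 1.454], [0.0, 0.0, 0.0, 1.0]]
wrist 283.17476160954686 320.1853199220497 201.6783130247113 [[0.4, -0.873, -0.278, 0.327], [-0.917, -0.382, -0.119, -0.539], [-0.002, 0.303, -0.953, 0.384], [0.0, 0.0, 0.0, 1.0]]
```

View pics/side0.png

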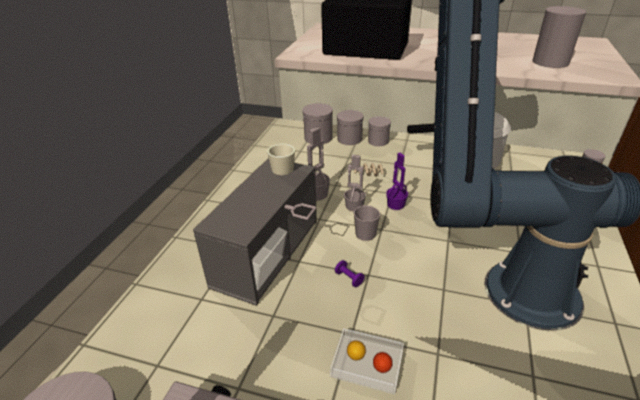

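View pics/top0.png

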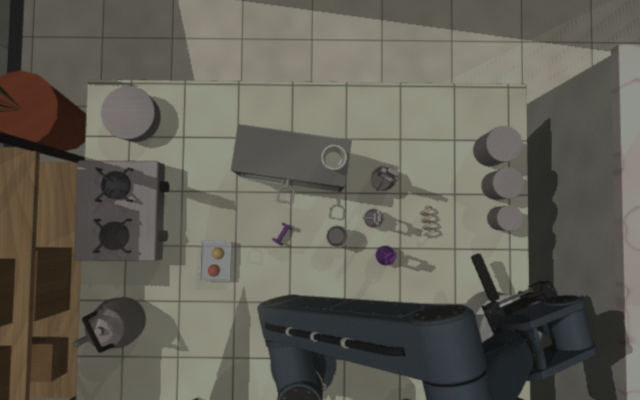

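View pics/wrist0.png

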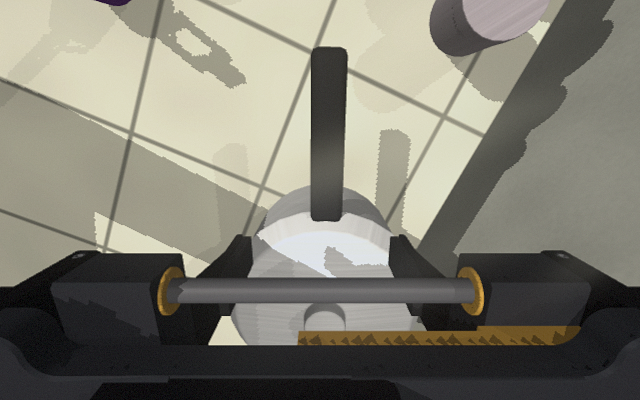

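Run:
```python
from h import *
c=cap('top');im=c['image'][...,::-1]
cv2.imwrite('pics/tz.png',cv2.resize(im[110:290,190:450],None,fx=3,fy=3,interpolation=cv2.INTER_CUBIC))
for n,pts in {'top':[(240,130),(236,170),(345,140),(340,180),(285,197),(337,212),(373,218),(373,223),(385,178),(336,236),(333,156),(283,233)]}.items():
    for u,v in pts: print(n,u,v,np.round(c['P'][v,u],3))
d=cap('side');im=d['image'][...,::-1]
cv2.imwrite('pics/sz.png',cv2.resize(im[90:310,190:430],None,fx=3,fy=2.7,interpolation=cv2.INTER_CUBIC))
for u,v in [(355,160),(355,200),(300,211),(338,229),(317,150)]: print('side',u,v,np.round(d['P'][v,u],3))
```

```text
top 240 130 [0.737 0.187 0.19 ]
top 236 170 [0.619 0.197 0.186]
top 345 140 [ 0.711 -0.123  0.191]
top 340 180 [ 0.593 -0.109  0.189]
top 285 197 [ 0.553  0.065 -0.   ]
top 337 212 [ 0.505 -0.111 -0.006]
top 373 218 [ 0.484 -0.222  0.077]
top 373 223 [ 0.468 -0.221  0.086]
top 385 178 [ 0.61  -0.255  0.104]
top 336 236 [ 0.424 -0.108  0.006]
top 333 156 [ 0.662 -0.088  0.196]
top 283 233 [0.433 0.068 0.028]
side 355 160 [nan nan nan]
side 355 200 [ 0.475 -0.192  0.044]
side 300 211 [ 0.62  -0.115  0.032]
side 338 229 [ 0.504 -0.104 -0.001]
side 317 150 [ 0.693 -0.52   0.001]
```

View pics/tz.png

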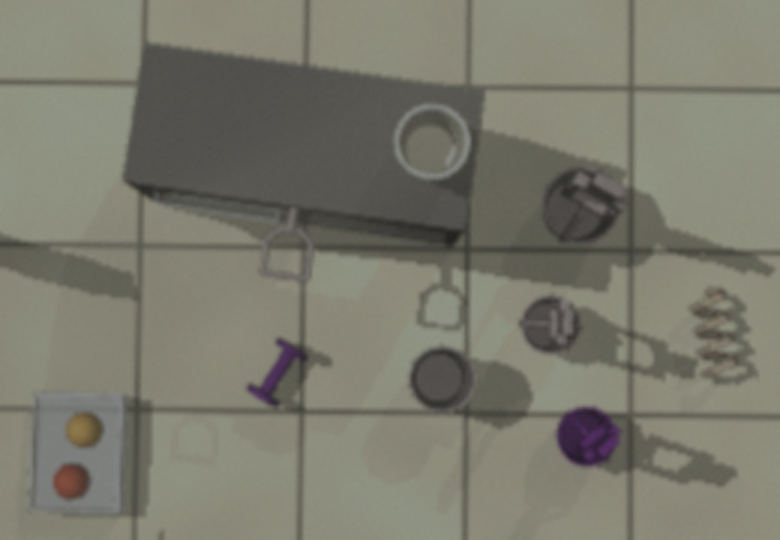

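View pics/sz.png

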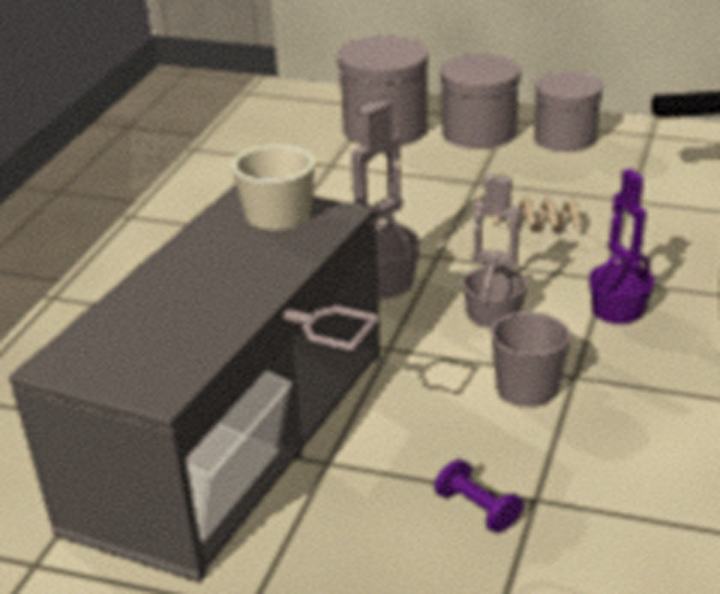

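```bash
cat > m.py <<'E'
from h import *
t=cap('top');s=cap('side')
for n,c in(('top',t),('side',s)):
    P=c['P'];m=(abs(P[...,0]-.475)<.06)&(abs(P[...,1]+.21)<.055)&(P[...,2]>.012)&(P[...,2]<.2)
    Q=P[m];print(n,len(Q))
    for a,b in((.012,.03),(.03,.047),(.047,.07),(.07,.09),(.09,.12),(.12,.14),(.14,.19)):
        q=Q[(Q[:,2]>a)&(Q[:,2]<b)]
        if len(q): print(a,b,len(q),np.round(q.min(0),3),np.round(q.max(0),3),np.round(np.median(q,0),3))
# ring bar ends at z=.175 ; shelf edges z=.19
f=lambda u,v:(190+u/3,110+v/3)
for n,(u,v),z in [('barL',(263,273),.175),('barR',(307,279),.175),('fL',(125,181),.19),('fR',(462,236),.19),('bL',(148,45),.19),('bR',(484,90),.19),('stem',(291,210),.175),('rL',(266,240),.175),('rR',(311,245),.175),('cup',(551,323),.03)]:
    print(n,np.round(onz(t,*f(u,v),z),4))
g=lambda u,v:(190+u/3,90+v/2.7)
for n,(u,v),z in [('barA',(376,319),.175),('barB',(350,346),.175),('stem',(289,316),.175),('tabtop',(499,179),.178),('loc',(497,185),.178)]:
    print('side',n,np.round(onz(s,*g(u,v),z),4))
E
python3 m.py
```

```text
top 232
0.012 0.03 21 [ 0.459 -0.255  0.012] [ 0.512 -0.204  0.03 ] [ 0.482 -0.227  0.018]
0.03 0.047 64 [ 0.456 -0.259  0.031] [ 0.518 -0.193  0.047] [ 0.487 -0.228  0.043]
0.047 0.07 29 [ 0.456 -0.26   0.047] [ 0.518 -0.193  0.068] [ 0.488 -0.223  0.05 ]
0.07 0.09 40 [ 0.465 -0.25   0.071] [ 0.51  -0.203  0.088] [ 0.488 -0.224  0.08 ]
0.09 0.12 8 [ 0.465 -0.223  0.09 ] [ 0.506 -0.22   0.116] [ 0.492 -0.222  0.103]
0.12 0.14 10 [ 0.465 -0.229  0.123] [ 0.508 -0.22   0.14 ] [ 0.47  -0.223  0.135]
0.14 0.19 60 [ 0.468 -0.232  0.141] [ 0.508 -0.221  0.184] [ 0.489 -0.225  0.165]
side 677
0.012 0.03 146 [ 0.454 -0.256  0.012] [ 0.511 -0.19   0.03 ] [ 0.484 -0.214  0.022]
0.03 0.047 181 [ 0.451 -0.254  0.03 ] [ 0.515 -0.185  0.047] [ 0.482 -0.225  0.04 ]
0.047 0.07 20 [ 0.472 -0.246  0.047] [ 0.503 -0.183  0.067] [ 0.486 -0.191  0.057]
0.07 0.09 88 [ 0.462 -0.235  0.07 ] [ 0.504 -0.198  0.09 ] [ 0.483 -0.218  0.079]
0.09 0.12 48 [ 0.462 -0.229  0.092] [ 0.504 -0.213  0.118] [ 0.468 -0.217  0.104]
0.12 0.14 58 [ 0.461 -0.224  0.12 ] [ 0.505 -0.213  0.14 ] [ 0.478 -0.218  0.133]
0.14 0.19 136 [ 0.461 -0.227  0.14 ] [ 0.505 -0.213  0.18 ] [ 0.482 -0.218  0.158]
barL [0.5298 0.0739 0.175 ]
barR [0.5244 0.0304 0.175 ]
fL [0.6177 0.209  0.19  ]
fR [ 0.5673 -0.1212  0.19  ]
bL [0.7524 0.1891 0.19  ]
bR [ 0.7114 -0.1418  0.19  ]
stem [0.5926 0.0472 0.175 ]
rL [0.5625 0.0714 0.175 ]
rR [0.5581 0.0269 0.175 ]
cup [ 0.4865 -0.2302  0.03  ]
side barA [0.5219 0.0397 0.175 ]
side barB [0.53   0.0812 0.175 ]
side stem [0.5899 0.0533 0.175 ]
side tabtop [ 0.4804 -0.215   0.178 ]
side loc [ 0.4795 -0.2027  0.178 ]
```

Emit:
move_arm --moves '[{"z":-1},{"z":-1},{"z":-0.8,"x":0.8,"y":-0.5},{"z":-0.4,"x":0.9,"y":-0.6},{"x":1,"y":-0.6},{"x":1,"y":-0.6},{"x":1,"y":-0.6},{"x":1,"y":-0.6},{"x":1,"y":-0.6},{"x":1,"y":-0.6},{"x":1,"y":-0.6},{"x":1,"y":-0.6},{"x":1,"y":-0.6},{"x":1,"y":-0.6,"wz":8},{"x":0.9,"y":-0.7,"wz":8},{"x":0.8,"y":-0.6,"wz":8},{"x":0}]'

```text
schema error: expected keys hand, x, y, z, wx, wy, wz
```

Run:
```python
from h import *
s=st();print(np.round(s['tcp_rot'],3),np.round(s['joint_positions'],1))
c=cap('wrist','w1.png')
```

```text
t 0.35 p [ 0.2507 -0.5723  0.2223] F [-0.86 -0.54 -0.95] M [0.02 0.02 0.01] o 0.998
[[ 0.916  0.401 -0.   ]
 [ 0.401 -0.916  0.   ]
 [ 0.    -0.    -1.   ]] [-76.6  30.2  82.1  -0.   67.7 -10.2]
```

View pics/w1.png

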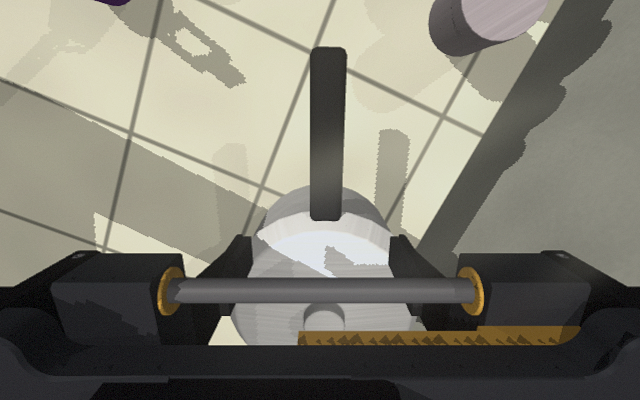

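Emit:
move_arm --moves '[{"hand":60,"x":0,"y":0,"z":-1,"wx":0,"wy":0,"wz":0},{"hand":60,"x":0,"y":0,"z":-1,"wx":0,"wy":0,"wz":0},{"hand":60,"x":0.8,"y":-0.5,"z":-0.8,"wx":0,"wy":0,"wz":0},{"hand":60,"x":1,"y":-0.6,"z":-0.4,"wx":0,"wy":0,"wz":0},{"hand":60,"x":1,"y":-0.6,"z":0,"wx":0,"wy":0,"wz":0},{"hand":60,"x":1,"y":-0.6,"z":0,"wx":0,"wy":0,"wz":0},{"hand":60,"x":1,"y":-0.6,"z":0,"wx":0,"wy":0,"wz":0},{"hand":60,"x":1,"y":-0.6,"z":0,"wx":0,"wy":0,"wz":0},{"hand":60,"x":1,"y":-0.6,"z":0,"wx":0,"wy":0,"wz":0},{"hand":60,"x":1,"y":-0.6,"z":0,"wx":0,"wy":0,"wz":0},{"hand":60,"x":1,"y":-0.6,"z":0,"wx":0,"wy":0,"wz":0},{"hand":60,"x":1,"y":-0.6,"z":0,"wx":0,"wy":0,"wz":0},{"hand":60,"x":1,"y":-0.6,"z":0,"wx":0,"wy":0,"wz":0},{"hand":60,"x":1,"y":-0.7,"z":0,"wx":0,"wy":0,"wz":0},{"hand":60,"x":0.8,"y":-0.7,"z":0,"wx":0,"wy":0,"wz":0},{"hand":60,"x":0.6,"y":-0.7,"z":0,"wx":0,"wy":0,"wz":8},{"hand":60,"x":0,"y":0,"z":0,"wx":0,"wy":0,"wz":8},{"hand":60,"x":0,"y":0,"z":0,"wx":0,"wy":0,"wz":8},{"hand":60,"x":0,"y":0,"z":0,"wx":0,"wy":0,"wz":0}]'

```text
time_s: 2.3
position: [0.4669, -0.2428, 0.3027]
tcp_rot: [[1.0, -0.005, 0.0], [-0.005, -1.0, -0.0], [0.0, 0.0, -1.0]]
force: [-0.6, -0.8, -0.8]
opening: 0.689
```

Run:
```python
from h import *
s=st();print(np.round(s['tcp_rot'],3),np.round(s['joint_positions'],1))
c=cap('wrist','w2.png')
d=cap('side');im=d['image'][...,::-1]
cv2.imwrite('pics/sz2.png',cv2.resize(im[140:220,320:400],None,fx=7,fy=7,interpolation=cv2.INTER_CUBIC))
```

```text
t 2.3 p [ 0.4669 -0.2428  0.3027] F [-0.61 -0.77 -0.81] M [0.01 0.04 0.01] o 0.689
[[ 1.    -0.005  0.   ]
 [-0.005 -1.    -0.   ]
 [ 0.     0.    -1.   ]] [-39.7  17.4  90.2  -0.   72.4  50.6]
```

View pics/w2.png

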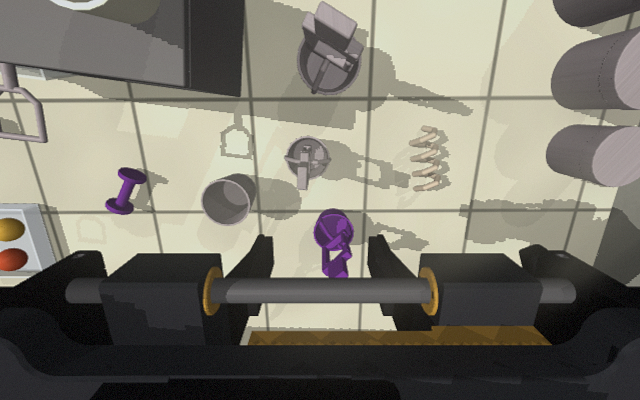

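View pics/sz2.png

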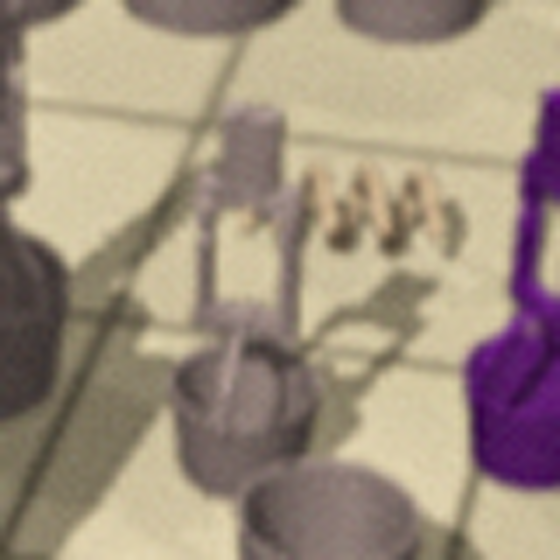

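Run:
```python
from h import *
c=cap('wrist');im=c['image'][...,::-1]
cv2.imwrite('pics/wz2.png',cv2.resize(im[120:210,260:360],None,fx=7,fy=6.5,interpolation=cv2.INTER_CUBIC))
P=c['P'];m=(abs(P[...,0]-.475)<.06)&(abs(P[...,1]+.22)<.05)&(P[...,2]>.012)&(P[...,2]<.2)
Q=P[m]
for a,b in((.012,.03),(.03,.047),(.047,.07),(.07,.09),(.09,.12),(.12,.14),(.14,.17),(.17,.19)):
    q=Q[(Q[:,2]>a)&(Q[:,2]<b)]
    if len(q): print(a,b,len(q),np.round(q.min(0),3),np.round(q.max(0),3),np.round(np.median(q,0),3))
```

```text
0.012 0.03 156 [ 0.458 -0.251  0.012] [ 0.512 -0.197  0.03 ] [ 0.474 -0.227  0.022]
0.03 0.047 375 [ 0.452 -0.258  0.03 ] [ 0.516 -0.189  0.047] [ 0.48  -0.227  0.044]
0.047 0.07 73 [ 0.465 -0.258  0.047] [ 0.512 -0.19   0.07 ] [ 0.485 -0.246  0.063]
0.07 0.09 144 [ 0.464 -0.247  0.07 ] [ 0.508 -0.201  0.089] [ 0.486 -0.228  0.078]
0.09 0.12 32 [ 0.465 -0.232  0.09 ] [ 0.506 -0.22   0.119] [ 0.505 -0.228  0.104]
0.12 0.14 26 [ 0.469 -0.23   0.122] [ 0.507 -0.221  0.14 ] [ 0.507 -0.228  0.134]
0.14 0.17 147 [ 0.463 -0.23   0.142] [ 0.507 -0.219  0.17 ] [ 0.498 -0.226  0.145]
0.17 0.19 235 [ 0.474 -0.229  0.17 ] [ 0.497 -0.219  0.18 ] [ 0.486 -0.224  0.178]
```

View pics/wz2.png

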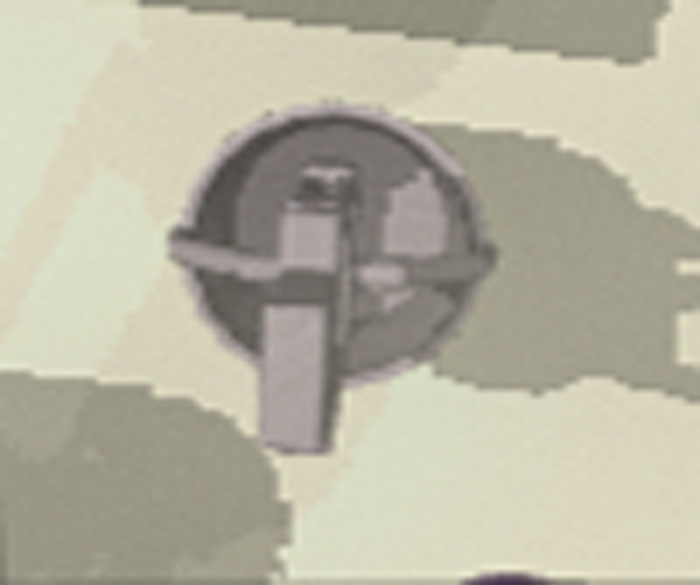

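Run:
```python
from h import *
c=cap('wrist');P=c['P']
def fit(z0,z1):
    m=(abs(P[...,0]-.485)<.04)&(abs(P[...,1]+.224)<.03)&(P[...,2]>z0)&(P[...,2]<z1)
    q=P[m][:,:2];r=cv2.minAreaRect((q*1000).astype(np.float32));print(z0,len(q),r)
    w=np.linalg.eigh(np.cov((q-q.mean(0)).T));v=w[1][:,1];print('yaw',np.degrees(np.arctan(v[1]/v[0])),np.round(q.mean(0),4))
fit(.172,.19);fit(.142,.19)
# ring seen in wrist: points z .165-.185
m=(P[...,2]>.165)&(P[...,2]<.185)&(P[...,0]<.60)&(P[...,1]>-.05)
print(np.round(P[m].min(0),3),np.round(P[m].max(0),3),m.sum())
```

```text
0.172 226 ((485.0699768066406, -223.92356872558594), (9.989179611206055, 23.661195755004883), 86.1387939453125)
yaw -3.8794760273302327 [ 0.4854 -0.224 ]
0.142 381 ((484.8833312988281, -223.9311981201172), (9.996623039245605, 43.594261169433594), 86.2851791381836)
yaw -2.173892879887587 [ 0.4894 -0.2246]
[ 0.522 -0.047  0.166] [0.595 0.076 0.185] 1250
```

Emit:
move_arm --moves '[{"hand":50,"x":0.72,"y":-0.76,"z":0,"wx":0,"wy":0,"wz":0},{"hand":50,"x":0,"y":0,"z":0.8,"wx":0,"wy":0,"wz":3.5},{"hand":50,"x":0,"y":0,"z":1,"wx":0,"wy":0,"wz":0},{"hand":50,"x":0,"y":0,"z":1,"wx":0,"wy":0,"wz":0},{"hand":50,"x":0,"y":0,"z":1,"wx":0,"wy":0,"wz":0},{"hand":50,"x":0,"y":0,"z":0,"wx":0,"wy":0,"wz":0},{"hand":50,"x":0,"y":0,"z":0,"wx":0,"wy":0,"wz":0}]'

```text
time_s: 3.2
position: [0.485, -0.2245, 0.2077]
tcp_rot: [[0.998, -0.067, -0.0], [-0.067, -0.998, 0.0], [-0.0, -0.0, -1.0]]
force: [-0.1, -0.2, 0.1]
opening: 0.572
```

Run:
```python
from h import *
s=st();print(np.round(s['tcp_rot'],4))
c=cap('wrist','w3.png');P=c['P']
m=(abs(P[...,0]-.485)<.02)&(abs(P[...,1]+.224)<.02)&(P[...,2]>.172)&(P[...,2]<.19)
if m.sum()>20:
    q=P[m][:,:2];print(m.sum(),cv2.minAreaRect((q*1000).astype(np.float32)))
```

```text
t 3.2 p [ 0.485  -0.2245  0.2077] F [-0.07 -0.16  0.14] M [ 0.01 -0.05 -0.  ] o 0.572
[[ 9.978e-01 -6.670e-02 -4.000e-04]
 [-6.670e-02 -9.978e-01  3.000e-04]
 [-4.000e-04 -3.000e-04 -1.000e+00]]
446 ((484.9456787109375, -223.91885375976562), (9.76816463470459, 24.57996940612793), 86.19136810302734)
```

View pics/w3.png

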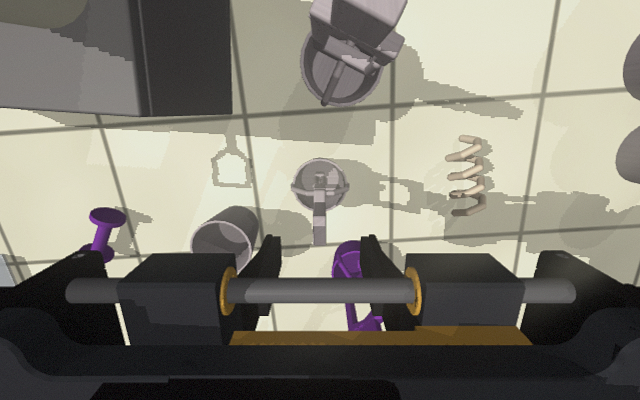

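Emit:
move_arm --moves '[{"hand":50,"x":0,"y":0,"z":0.8,"wx":0,"wy":0,"wz":0},{"hand":40,"x":0,"y":0,"z":0.8,"wx":0,"wy":0,"wz":0},{"hand":40,"x":0,"y":0,"z":0.7,"wx":0,"wy":0,"wz":0},{"hand":40,"x":0,"y":-0.02,"z":0.36,"wx":0,"wy":0,"wz":0},{"hand":30,"x":0,"y":0,"z":0,"wx":0,"wy":0,"wz":0},{"hand":20,"x":0,"y":0,"z":0,"wx":0,"wy":0,"wz":0},{"hand":13,"x":0,"y":0,"z":0,"wx":0,"wy":0,"wz":0},{"hand":5,"x":0,"y":0,"z":0,"wx":0,"wy":0,"wz":0},{"hand":0,"x":0,"y":0,"z":0,"wx":0,"wy":0,"wz":0},{"hand":0,"x":0,"y":0,"z":0,"wx":0,"wy":0,"wz":0},{"hand":0,"x":0,"y":0,"z":0,"wx":0,"wy":0,"wz":0}]'

```text
time_s: 4.35
position: [0.4854, -0.2238, 0.1417]
tcp_rot: [[0.998, -0.067, 0.001], [-0.067, -0.998, -0.0], [0.001, 0.0, -1.0]]
force: [-0.5, 1.3, 5.2]
opening: 0.113
```

Run:
```python
from h import *
s=st()
c=cap('wrist','w4.png')
```

```text
t 4.35 p [ 0.4854 -0.2238  0.1417] F [-0.49  1.25  5.17] M [0.28 0.03 0.09] o 0.113
```

View pics/w4.png

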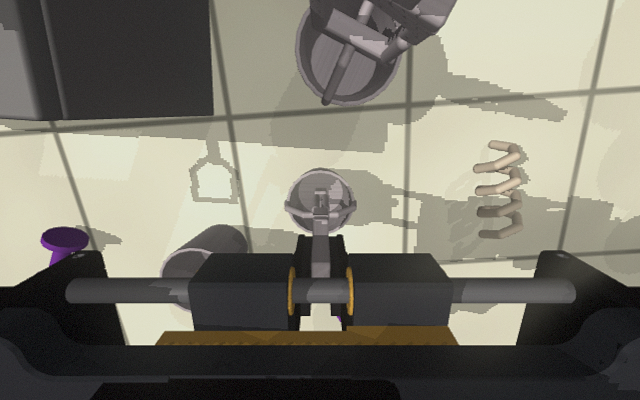

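Emit:
move_arm --moves '[{"hand":0,"x":0,"y":0,"z":-0.2,"wx":0,"wy":0,"wz":0},{"hand":0,"x":0,"y":0,"z":-0.5,"wx":0,"wy":0,"wz":0},{"hand":0,"x":0,"y":0,"z":-0.8,"wx":0,"wy":0,"wz":0},{"hand":0,"x":0,"y":0,"z":-0.8,"wx":0,"wy":0,"wz":0},{"hand":0,"x":-0.1,"y":-0.2,"z":-0.8,"wx":0,"wy":0,"wz":0},{"hand":0,"x":-0.2,"y":-0.5,"z":-0.6,"wx":0,"wy":0,"wz":0},{"hand":0,"x":-0.2,"y":-0.8,"z":-0.3,"wx":0,"wy":0,"wz":0},{"hand":0,"x":-0.2,"y":-1,"z":0,"wx":0,"wy":0,"wz":0},{"hand":0,"x":-0.2,"y":-1,"z":0,"wx":0,"wy":0,"wz":0},{"hand":0,"x":-0.2,"y":-1,"z":0,"wx":0,"wy":0,"wz":0},{"hand":0,"x":-0.2,"y":-1,"z":0,"wx":0,"wy":0,"wz":0},{"hand":0,"x":-0.2,"y":-1,"z":0,"wx":0,"wy":0,"wz":0},{"hand":0,"x":-0.2,"y":-1,"z":0,"wx":0,"wy":0,"wz":0},{"hand":0,"x":-0.2,"y":-1,"z":0,"wx":0,"wy":0,"wz":0},{"hand":0,"x":-0.2,"y":-0.9,"z":0,"wx":0,"wy":0,"wz":1},{"hand":0,"x":-0.2,"y":-0.7,"z":0,"wx":0,"wy":0,"wz":1},{"hand":0,"x":-0.1,"y":-0.4,"z":0,"wx":0,"wy":0,"wz":1},{"hand":0,"x":0,"y":-0.2,"z":0,"wx":0,"wy":0,"wz":1},{"hand":0,"x":0,"y":0,"z":0,"wx":0,"wy":0,"wz":0},{"hand":0,"x":0,"y":0,"z":0,"wx":0,"wy":0,"wz":0}]'

```text
time_s: 6.4
position: [0.4439, 0.0472, 0.241]
tcp_rot: [[0.991, -0.136, -0.0], [-0.136, -0.991, -0.0], [-0.0, 0.0, -1.0]]
force: [-0.3, 0.2, -1.9]
opening: 0.114
```

Run:
```python
from h import *
s=st();print(np.round(s['tcp_rot'],4))
c=cap('wrist','w5.png');cap('side','s5.png');cap('top','t5.png')
P=c['P'];m=(P[...,2]>.166)&(P[...,2]<.185)&(P[...,0]<.595)&(P[...,0]>.50)&(abs(P[...,1]-.05)<.05)
v,u=np.where(m);print(m.sum(),u.min(),u.max(),v.min(),v.max(),np.round(P[m].min(0),4),np.round(P[m].max(0),4))
```

```text
t 6.4 p [0.4439 0.0472 0.241 ] F [-0.32  0.2  -1.94] M [-0.02  0.01 -0.03] o 0.114
[[ 9.907e-01 -1.362e-01 -1.000e-04]
 [-1.362e-01 -9.907e-01 -3.000e-04]
 [-1.000e-04  3.000e-04 -1.000e+00]]
2978 258 360 7 117 [5.22e-01 1.00e-04 1.66e-01] [0.595  0.0809 0.185 ]
```

View pics/w5.png

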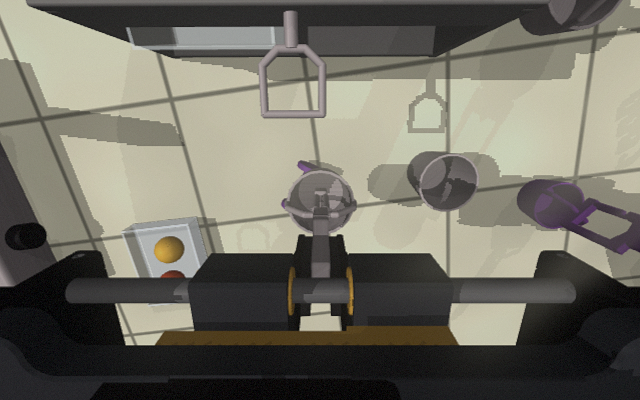

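View pics/s5.png

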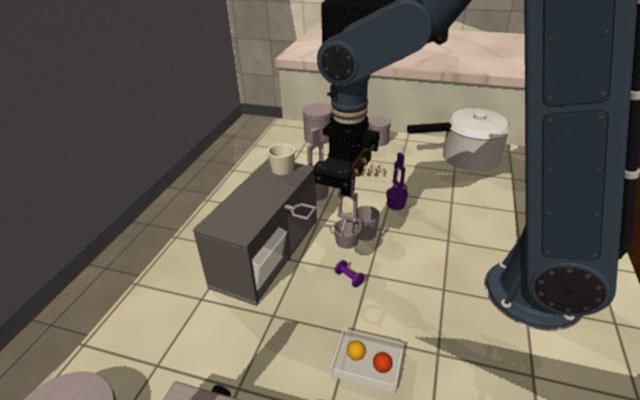

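```bash
cat > r.py <<'E'
from h import *
s=st();R=np.array(s['tcp_rot']);p=np.array(s['position'])
c=cap('wrist');P=c['P'];T=(P-p)@R
m=(P[...,2]>.168)&(P[...,2]<.182)&(P[...,0]<.595)&(P[...,0]>.50)&(abs(P[...,1]-.05)<.035)
q=T[m];q=q[q[:,0]<q[:,0].max()]
xm=np.percentile(q[:,0],1);print('front x',xm)
b=q[q[:,0]<xm+.0075];print('bar n',len(b),'min',np.round(b.min(0),4),'max',np.round(b.max(0),4),'mean',np.round(b.mean(0),4))
b2=b[abs(b[:,1]-b[:,1].mean())<.017];k=np.polyfit(b2[:,1],b2[:,0],1);print('slope deg',np.degrees(np.arctan(k[0])))
for u,v in((262,113),(325,113)):
    print('ray',np.round((onz(c,u,v,.175)-p)@R,4))
# hook / tab front face
h=T[(abs(T[...,1])<.012)&(abs(T[...,0])<.04)&(T[...,2]>-.04)&(T[...,2]<.09)]
for a,bb in((-.04,-.02),(-.02,0),(0,.02),(.02,.04),(.04,.06),(.06,.08)):
    g=h[(h[:,2]>a)&(h[:,2]<bb)]
    if len(g):print(a,len(g),np.round(np.median(g,0),4),np.round(g.min(0),4),np.round(g.max(0),4))
E
python3 r.py
```

```text
t 6.55 p [0.444  0.0468 0.241 ] F [ 0.15 -0.14 -2.01] M [-0.    0.04  0.05] o 0.112
front x 0.07859873189933148
bar n 577 min [ 0.0785 -0.0459  0.0609] max [0.0859 0.0038 0.0666] mean [ 0.0819 -0.0213  0.0632]
slope deg 0.8118795374591642
ray [ 0.0823 -0.0447  0.066 ]
ray [0.0822 0.0038 0.066 ]
-0.04 1077 [ 0.0095 -0.0001 -0.0332] [ 0.0028 -0.012  -0.04  ] [ 0.0122  0.012  -0.02  ]
-0.02 838 [ 0.0109 -0.0001 -0.0069] [ 0.0086 -0.012  -0.02  ] [ 0.0217  0.012  -0.    ]
0 157 [ 0.0212 -0.0001  0.0089] [ 0.0195 -0.0048  0.0001] [0.0221 0.0052 0.0195]
0.02 127 [0.0197 0.0013 0.0303] [ 0.0156 -0.0061  0.0202] [0.0212 0.0066 0.04  ]
0.04 145 [0.0198 0.0007 0.0544] [ 0.0086 -0.0062  0.0403] [0.0224 0.0063 0.06  ]
0.06 122 [ 0.0015 -0.0001  0.0636] [-0.0029 -0.0113  0.06  ] [0.0224 0.0118 0.0679]
```

Emit:
move_arm --moves '[{"hand":0,"x":0,"y":-0.2,"z":0.3,"wx":0,"wy":0,"wz":0},{"hand":0,"x":0,"y":-0.4,"z":0.5,"wx":0,"wy":0,"wz":0},{"hand":0,"x":0,"y":-0.25,"z":0.44,"wx":0,"wy":0,"wz":0},{"hand":0,"x":0.2,"y":0,"z":0.2,"wx":0,"wy":0,"wz":0},{"hand":0,"x":0.4,"y":0,"z":0,"wx":0,"wy":0,"wz":0},{"hand":0,"x":0.4,"y":0,"z":0,"wx":0,"wy":0,"wz":0},{"hand":0,"x":0.4,"y":0,"z":0,"wx":0,"wy":0,"wz":0},{"hand":0,"x":0.2,"y":0,"z":0,"wx":0,"wy":0,"wz":0},{"hand":0,"x":0.1,"y":0,"z":0,"wx":0,"wy":0,"wz":0},{"hand":0,"x":0,"y":0,"z":0,"wx":0,"wy":0,"wz":0},{"hand":0,"x":0,"y":0,"z":0,"wx":0,"wy":0,"wz":0}]'

```text
time_s: 7.7
position: [0.4885, 0.0626, 0.205]
tcp_rot: [[0.991, -0.137, -0.001], [-0.137, -0.991, 0.0], [-0.001, -0.0, -1.0]]
force: [-0.9, 0.4, -2.3]
opening: 0.111
```

```bash
python3 r.py
python3 - <<'E'
from h import *
c=cap('wrist','w6.png');d=cap('side');im=d['image'][...,::-1]
cv2.imwrite('pics/sz6.png',cv2.resize(im[160:270,270:390],None,fx=6,fy=5.4,interpolation=cv2.INTER_CUBIC))
E
```

```text
t 7.7 p [0.4885 0.0626 0.205 ] F [-0.93  0.41 -2.33] M [ 0.01  0.01 -0.05] o 0.111
front x 0.019124426828628766
bar n 97 min [ 0.0156 -0.006   0.0239] max [0.0206 0.0065 0.037 ] mean [0.0193 0.0004 0.0299]
slope deg -1.6718330953895308
ray [ 0.0824 -0.0377  0.03  ]
ray [0.0824 0.0032 0.03  ]
-0.04 1076 [ 0.0094 -0.0001 -0.0332] [ 0.0027 -0.012  -0.04  ] [ 0.0122  0.0119 -0.0201]
-0.02 834 [ 0.011  -0.0001 -0.0071] [ 0.0086 -0.012  -0.0199] [ 0.0215  0.012  -0.    ]
0 168 [ 0.0212 -0.0001  0.0084] [ 0.0087 -0.0114  0.    ] [0.0219 0.0087 0.0198]
0.02 239 [0.0212 0.0006 0.0271] [ 0.0156 -0.0118  0.0202] [0.04   0.0116 0.0399]
0.04 151 [ 0.0199 -0.0001  0.054 ] [ 0.0089 -0.0062  0.04  ] [0.0224 0.0063 0.0599]
0.06 123 [0.0014 0.0007 0.0637] [-0.003  -0.0113  0.06  ] [0.0226 0.0118 0.0682]
```

View pics/w6.png

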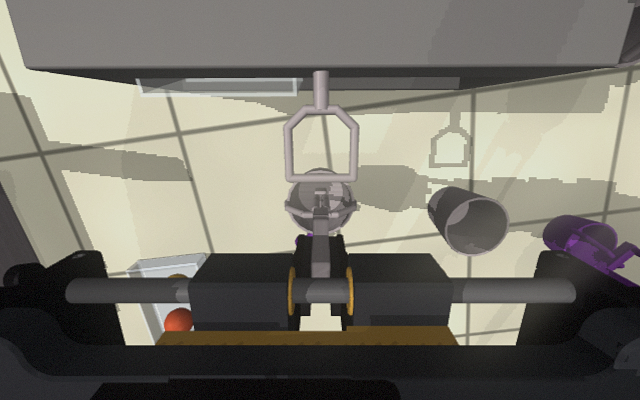

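View pics/sz6.png

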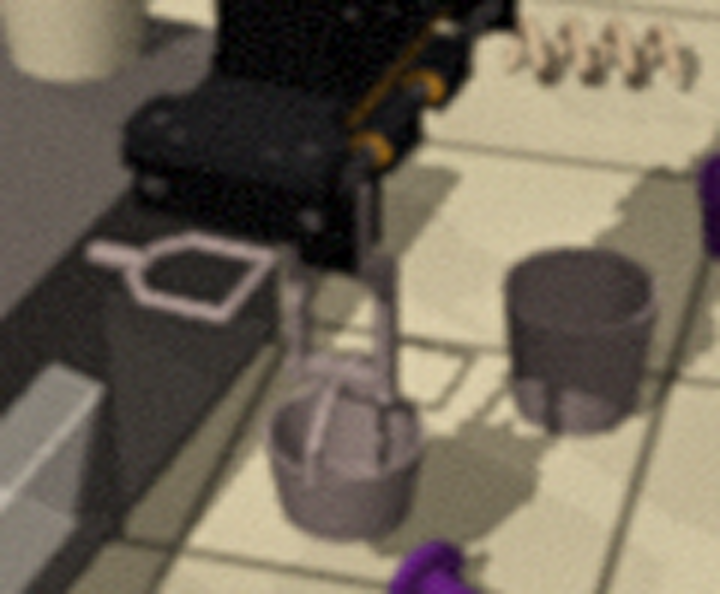

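```bash
cat > b.py <<'E'
from h import *
s=st();R=np.array(s['tcp_rot']);p=np.array(s['position'])
c=cap('wrist');P=c['P'];T=(P-p)@R
m=(P[...,2]>.165)&(P[...,2]<.188)&(T[...,0]>.0)&(T[...,0]<.12)&(abs(T[...,1])>.0095)&(abs(T[...,1])<.018)
q=T[m];print(len(q))
if len(q):
    xm=np.percentile(q[:,0],1);b=q[q[:,0]<xm+.0075];print('bar',len(b),xm,'min',np.round(b.min(0),4),'max',np.round(b.max(0),4),'mean',np.round(b.mean(0),4))
    print('left/right mean x',b[b[:,1]<0,0].mean(),b[b[:,1]>0,0].mean())
E
python3 b.py
```

```text
t 7.85 p [0.4885 0.0626 0.2051] F [ 0.57  0.32 -2.17] M [ 0.03  0.01 -0.  ] o 0.114
688
bar 206 0.03767228275116864 min [ 0.0375 -0.0179  0.0246] max [0.0428 0.0179 0.0301] mean [ 0.0402 -0.0002  0.0271]
left/right mean x 0.040237012090037855 0.04021582485827156
```

Emit:
move_arm --moves '[{"hand":0,"x":0.2,"y":0,"z":-0.04,"wx":0,"wy":0,"wz":0},{"hand":0,"x":0.2,"y":0,"z":0,"wx":0,"wy":0,"wz":0},{"hand":0,"x":0.1,"y":0,"z":0,"wx":0,"wy":0,"wz":0},{"hand":0,"x":0.08,"y":0,"z":0,"wx":0,"wy":0,"wz":0},{"hand":0,"x":0.08,"y":0,"z":0,"wx":0,"wy":0,"wz":0},{"hand":0,"x":0.08,"y":0,"z":0,"wx":0,"wy":0,"wz":0},{"hand":0,"x":0.08,"y":0,"z":0,"wx":0,"wy":0,"wz":0},{"hand":0,"x":0.08,"y":0,"z":0,"wx":0,"wy":0,"wz":0}]'

```text
time_s: 8.7
position: [0.5098, 0.0597, 0.2056]
tcp_rot: [[0.991, -0.136, -0.004], [-0.136, -0.991, 0.0], [-0.004, 0.0, -1.0]]
force: [-4.9, 0.6, -0.1]
opening: 0.114
```

```bash
python3 b.py;python3 - <<'E'
from h import *
c=cap('wrist','w7.png');d=cap('side');im=d['image'][...,::-1]
cv2.imwrite('pics/sz7.png',cv2.resize(im[160:270,270:390],None,fx=6,fy=5.4,interpolation=cv2.INTER_CUBIC))
E
```

```text
t 8.7 p [0.5098 0.0597 0.2056] F [-4.85  0.55 -0.11] M [ 0.14  0.84 -0.  ] o 0.114
489
bar 191 0.016281231476295687 min [ 0.0161 -0.018   0.0258] max [0.0216 0.0177 0.0304] mean [ 0.0191 -0.      0.0277]
left/right mean x 0.019090185217555965 0.01904484441329413
```

View pics/sz7.png

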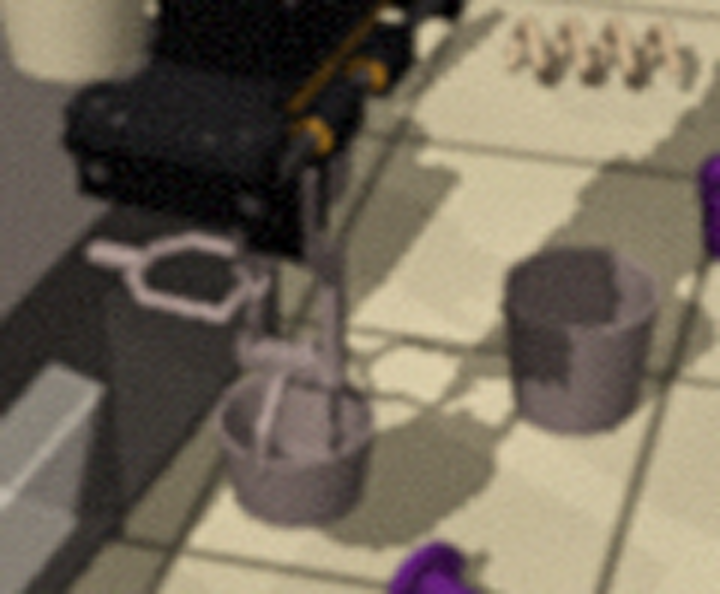

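View pics/w7.png

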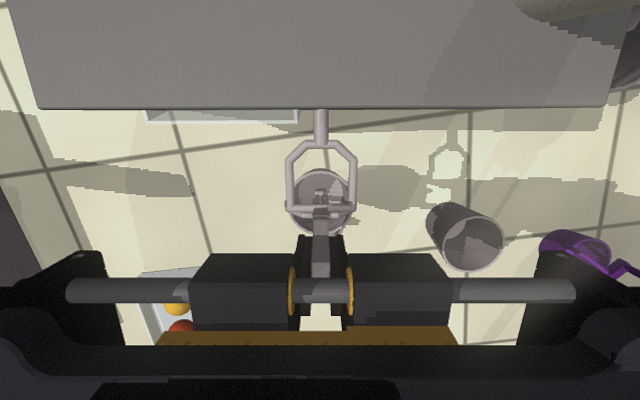

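Emit:
move_arm --moves '[{"hand":0,"x":0.08,"y":0,"z":0,"wx":0,"wy":0,"wz":0},{"hand":0,"x":0.08,"y":0,"z":0,"wx":0,"wy":0,"wz":0},{"hand":0,"x":0.08,"y":0,"z":0,"wx":0,"wy":0,"wz":0},{"hand":0,"x":0.08,"y":0,"z":0,"wx":0,"wy":0,"wz":0},{"hand":0,"x":0.08,"y":0,"z":0,"wx":0,"wy":0,"wz":0},{"hand":0,"x":0,"y":0,"z":0,"wx":0,"wy":0,"wz":0}]'

```text
time_s: 9.45
position: [0.5197, 0.0584, 0.2053]
tcp_rot: [[0.991, -0.137, -0.004], [-0.137, -0.991, 0.001], [-0.004, -0.0, -1.0]]
force: [-5.6, 0.5, -3.2]
opening: 0.113
```

```bash
cat > tilt.py <<'E'
from h import *
import sys
s=st();R=np.array(s['tcp_rot']);p=np.array(s['position'])
c=cap('wrist','w%s.png'%sys.argv[1]);P=c['P'];T=(P-p)@R
# feeder points front face: tool frame, compare x at foot vs. tab
h=T[(abs(T[...,1])<.006)&(T[...,0]>.005)&(T[...,0]<.03)&(T[...,2]>.058)&(T[...,2]<.074)]
if len(h):print('foot max x',np.percentile(h[:,0],97),'n',len(h),'expected .023')
r=T[(abs(T[...,1])<.035)&(abs(T[...,0])<.06)&(T[...,2]>.08)&(T[...,2]<.112)]
if len(r):print('rim: x min/max',np.round(np.percentile(r[:,0],[1,99]),4),'z at',np.round(r[:,2].min(),4),'rim z front',np.round(np.percentile(r[r[:,0]>.02,2],3),4) if (r[:,0]>.02).any() else '')
m=(P[...,2]>.165)&(P[...,2]<.188)&(T[...,0]>-.03)&(T[...,0]<.12)&(abs(T[...,1])>.0095)&(abs(T[...,1])<.018)&(T[...,2]>.015)
q=T[m]
if len(q):
    xm=np.percentile(q[:,0],1);b=q[q[:,0]<xm+.0075];print('bar',len(b),np.round(b.min(0),4),np.round(b.max(0),4),np.round(b.mean(0),4))
d=cap('side');im=d['image'][...,::-1]
cv2.imwrite('pics/sz%s.png'%sys.argv[1],cv2.resize(im[160:270,270:390],None,fx=6,fy=5.4,interpolation=cv2.INTER_CUBIC))
E
python3 tilt.py 8
```

```text
t 9.45 p [0.5197 0.0584 0.2053] F [-5.65  0.46 -3.24] M [0.2  1.15 0.04] o 0.113
foot max x 0.021987521285675236 n 101 expected .023
rim: x min/max [-0.0313  0.0308] z at 0.0802 rim z front 0.0952
bar 187 [ 0.0063 -0.0175  0.0254] [0.0117 0.018  0.031 ] [0.0093 0.0005 0.0274]
```

View pics/sz8.png

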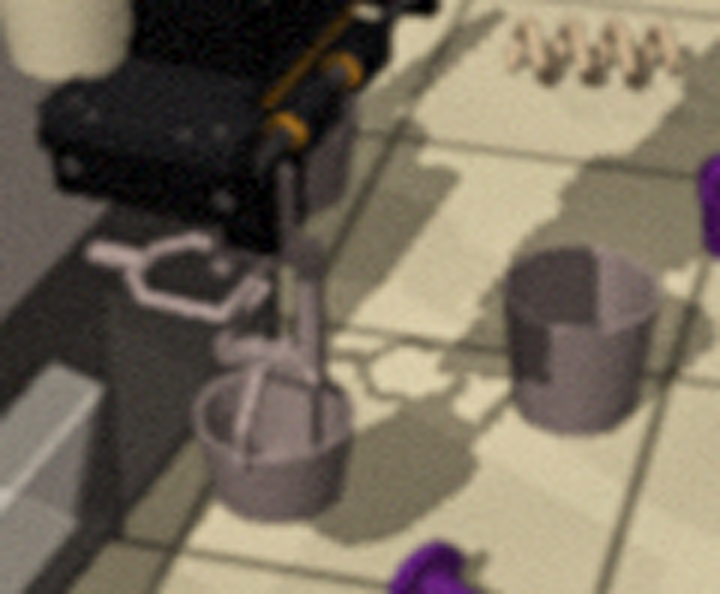

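View pics/w8.png

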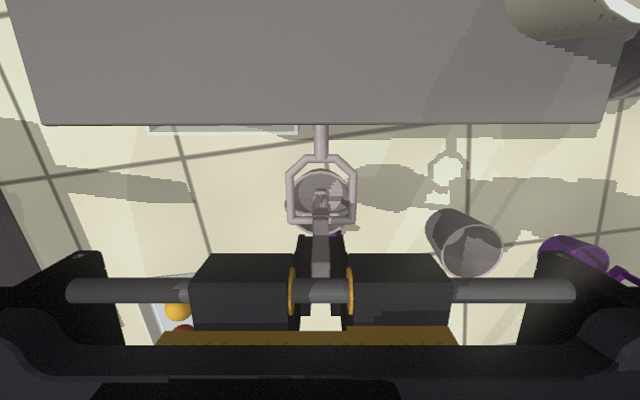

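Emit:
move_arm --moves '[{"hand":0,"x":0.08,"y":0,"z":0,"wx":0,"wy":0,"wz":0},{"hand":0,"x":0.08,"y":0,"z":0,"wx":0,"wy":0,"wz":0},{"hand":0,"x":0.08,"y":0,"z":0,"wx":0,"wy":0,"wz":0},{"hand":0,"x":0.08,"y":0,"z":0,"wx":0,"wy":0,"wz":0},{"hand":0,"x":0.08,"y":0,"z":0,"wx":0,"wy":0,"wz":0},{"hand":0,"x":0.08,"y":0,"z":0,"wx":0,"wy":0,"wz":0},{"hand":0,"x":0.08,"y":0,"z":0,"wx":0,"wy":0,"wz":0},{"hand":0,"x":0,"y":0,"z":0,"wx":0,"wy":0,"wz":0}]'

```text
time_s: 10.35
position: [0.5381, 0.0557, 0.2072]
tcp_rot: [[0.991, -0.137, 0.006], [-0.137, -0.991, -0.001], [0.006, -0.0, -1.0]]
force: [1.4, -0.3, -2.3]
opening: 0.11
```

```bash
python3 tilt.py 9
```

```text
t 10.35 p [0.5381 0.0557 0.2072] F [ 1.4  -0.3  -2.26] M [ 0.07 -0.02  0.03] o 0.11
foot max x 0.022460918102632767 n 85 expected .023
rim: x min/max [-0.0305  0.0464] z at 0.08 rim z front 0.0904
bar 7 [-0.0086 -0.0179  0.0283] [-0.0076  0.0178  0.0311] [-0.0082 -0.0024  0.0299]
```

View pics/sz9.png

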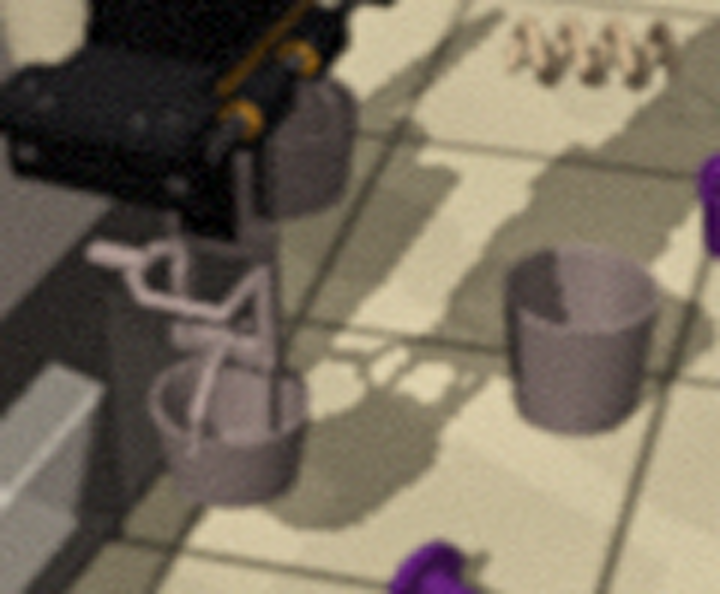

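Emit:
move_arm --moves '[{"hand":0,"x":-0.1,"y":0,"z":0,"wx":0,"wy":0,"wz":0},{"hand":0,"x":-0.16,"y":0,"z":0,"wx":0,"wy":0,"wz":0},{"hand":0,"x":-0.16,"y":0,"z":0,"wx":0,"wy":0,"wz":0},{"hand":0,"x":-0.16,"y":0,"z":0,"wx":0,"wy":0,"wz":0},{"hand":0,"x":-0.08,"y":0,"z":0,"wx":0,"wy":0,"wz":0},{"hand":0,"x":-0.04,"y":0,"z":0,"wx":0,"wy":0,"wz":0},{"hand":0,"x":0,"y":0,"z":0,"wx":0,"wy":0,"wz":0}]'

```text
time_s: 11.15
position: [0.5176, 0.0586, 0.2061]
tcp_rot: [[0.991, -0.137, 0.0], [-0.137, -0.991, 0.0], [0.0, -0.0, -1.0]]
force: [0.1, -0.8, -2.3]
opening: 0.113
```

```bash
python3 tilt.py 10
```

```text
t 11.15 p [0.5176 0.0586 0.2061] F [ 0.14 -0.76 -2.27] M [0.06 0.03 0.01] o 0.113
foot max x 0.022359837506639307 n 98 expected .023
rim: x min/max [-0.0308  0.0315] z at 0.0801 rim z front 0.0951
bar 188 [ 0.008  -0.018   0.0264] [0.0135 0.018  0.0316] [0.0112 0.0004 0.0285]
```

View pics/sz10.png

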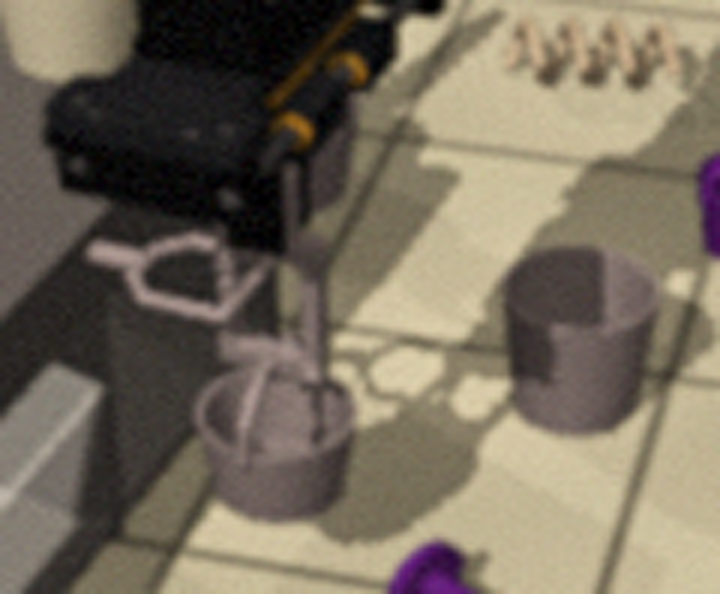

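Emit:
move_arm --moves '[{"hand":0,"x":-0.04,"y":0,"z":0,"wx":0,"wy":0,"wz":0},{"hand":0,"x":-0.04,"y":0,"z":0,"wx":0,"wy":0,"wz":0},{"hand":0,"x":-0.02,"y":0,"z":0,"wx":0,"wy":0,"wz":0},{"hand":0,"x":0,"y":0,"z":0,"wx":0,"wy":0,"wz":0}]'

```text
time_s: 11.65
position: [0.5161, 0.0587, 0.2062]
tcp_rot: [[0.991, -0.137, 0.002], [-0.137, -0.991, -0.0], [0.002, -0.0, -1.0]]
force: [2.5, -0.1, -3.1]
opening: 0.11
```

Contact at 2.5 N; a little more.

Emit:
move_arm --moves '[{"hand":0,"x":-0.04,"y":0,"z":0,"wx":0,"wy":0,"wz":0},{"hand":0,"x":-0.04,"y":0,"z":0,"wx":0,"wy":0,"wz":0},{"hand":0,"x":0,"y":0,"z":0,"wx":0,"wy":0,"wz":0},{"hand":0,"x":0,"y":0,"z":0,"wx":0,"wy":0,"wz":0}]'

```text
time_s: 12.05
position: [0.5157, 0.0588, 0.2065]
tcp_rot: [[0.991, -0.137, 0.006], [-0.137, -0.991, -0.001], [0.006, -0.0, -1.0]]
force: [5.3, -0.6, -5.0]
opening: 0.108
```

```bash
python3 tilt.py 11
```

```text
t 12.05 p [0.5157 0.0588 0.2065] F [ 5.29 -0.6  -5.05] M [-0.12 -1.15 -0.03] o 0.108
foot max x 0.02267959788998939 n 107 expected .023
rim: x min/max [-0.0303  0.0318] z at 0.0801 rim z front 0.095
bar 185 [ 0.0094 -0.0174  0.0263] [0.0152 0.018  0.0316] [0.0126 0.0005 0.0287]
```

View pics/sz11.png

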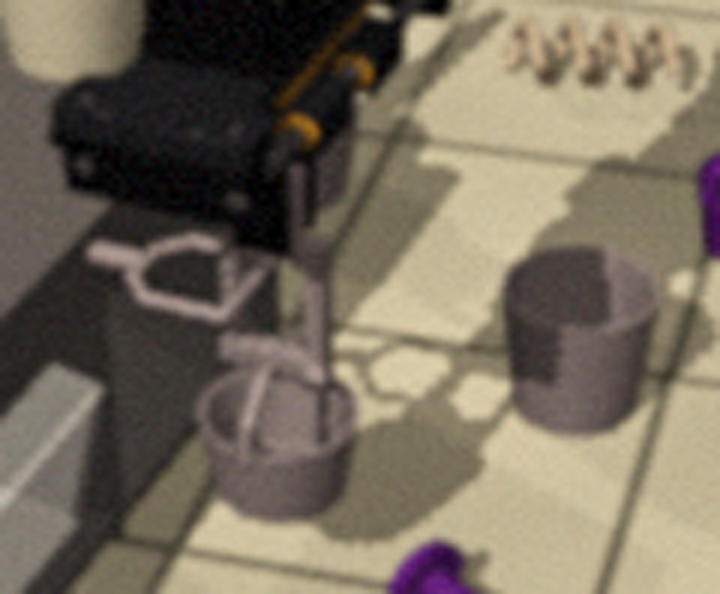

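Emit:
move_arm --moves '[{"hand":0,"x":0,"y":0,"z":0,"wx":0,"wy":0,"wz":0},{"hand":0,"x":0,"y":0,"z":0,"wx":0,"wy":0,"wz":0},{"hand":0,"x":0,"y":0,"z":0,"wx":0,"wy":0,"wz":0},{"hand":0,"x":0.06,"y":0,"z":0,"wx":0,"wy":0,"wz":0},{"hand":0,"x":0.1,"y":0,"z":0,"wx":0,"wy":0,"wz":0},{"hand":0,"x":0.16,"y":0,"z":0,"wx":0,"wy":0,"wz":0},{"hand":0,"x":0.16,"y":0,"z":0,"wx":0,"wy":0,"wz":0},{"hand":0,"x":0.08,"y":0,"z":0,"wx":0,"wy":0,"wz":0},{"hand":0,"x":0,"y":0,"z":0,"wx":0,"wy":0,"wz":0},{"hand":0,"x":0,"y":0,"z":0,"wx":0,"wy":0,"wz":0}]'

```text
time_s: 13.15
position: [0.5267, 0.0573, 0.2059]
tcp_rot: [[0.991, -0.137, -0.001], [-0.137, -0.991, 0.0], [-0.001, 0.0, -1.0]]
force: [0.5, -0.2, -1.8]
opening: 0.114
```

```bash
python3 tilt.py 12
```

```text
t 13.15 p [0.5267 0.0573 0.2059] F [ 0.48 -0.17 -1.75] M [ 0.03  0.06 -0.01] o 0.114
foot max x 0.02237205927216218 n 98 expected .023
rim: x min/max [-0.0272  0.0597] z at 0.0803 rim z front 0.0881
bar 187 [-0.0012 -0.0179  0.0254] [0.0046 0.018  0.0314] [ 0.002  -0.0003  0.0281]
```

Emit:
move_arm --moves '[{"hand":0,"x":0.06,"y":0,"z":0.1,"wx":0,"wy":0,"wz":0},{"hand":0,"x":0,"y":0,"z":0.2,"wx":0,"wy":0,"wz":0},{"hand":0,"x":0,"y":0,"z":0.2,"wx":0,"wy":0,"wz":0},{"hand":0,"x":0,"y":0,"z":0.1,"wx":0,"wy":0,"wz":0},{"hand":0,"x":0,"y":0,"z":0.04,"wx":0,"wy":0,"wz":0},{"hand":0,"x":0,"y":0,"z":0,"wx":0,"wy":0,"wz":0},{"hand":0,"x":0,"y":0,"z":0,"wx":0,"wy":0,"wz":0}]'

```text
time_s: 13.95
position: [0.5287, 0.057, 0.1901]
tcp_rot: [[0.991, -0.137, 0.0], [-0.137, -0.991, -0.0], [0.0, -0.0, -1.0]]
force: [-0.7, 0.1, -1.8]
opening: 0.113
```

```bash
python3 tilt.py 13
```

```text
t 13.95 p [0.5287 0.057  0.1901] F [-0.66  0.15 -1.84] M [0.02 0.02 0.05] o 0.113
foot max x 0.02235599425555456 n 98 expected .023
rim: x min/max [-0.0308  0.0304] z at 0.0945 rim z front 0.0956
bar 6 [ 0.0015 -0.018   0.0151] [0.002  0.0109 0.0161] [ 0.0017 -0.0112  0.0156]
```

View pics/sz13.png

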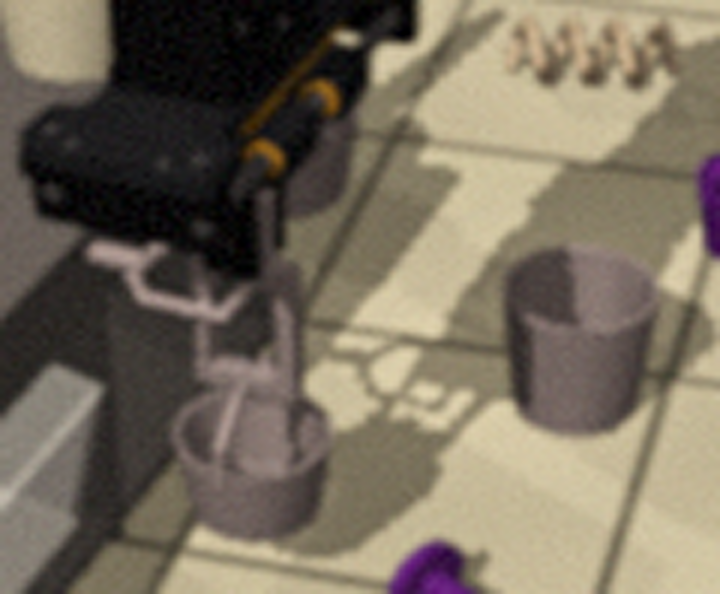

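Emit:
move_arm --moves '[{"hand":0,"x":0,"y":0,"z":0.04,"wx":0,"wy":0,"wz":0},{"hand":0,"x":0,"y":0,"z":0.04,"wx":0,"wy":0,"wz":0},{"hand":0,"x":0,"y":0,"z":0.04,"wx":0,"wy":0,"wz":0},{"hand":0,"x":0,"y":0,"z":0,"wx":0,"wy":0,"wz":0}]'

```text
time_s: 14.45
position: [0.5284, 0.0571, 0.1869]
tcp_rot: [[0.991, -0.137, -0.0], [-0.137, -0.991, 0.0], [-0.0, -0.0, -1.0]]
force: [-0.3, -0.3, -1.8]
opening: 0.109
```

Emit:
move_arm --moves '[{"hand":0,"x":0,"y":0,"z":0.04,"wx":0,"wy":0,"wz":0},{"hand":0,"x":0,"y":0,"z":0.04,"wx":0,"wy":0,"wz":0},{"hand":0,"x":0,"y":0,"z":0,"wx":0,"wy":0,"wz":0}]'

```text
time_s: 14.75
position: [0.5287, 0.057, 0.1851]
tcp_rot: [[0.991, -0.137, 0.0], [-0.137, -0.991, -0.0], [0.0, -0.0, -1.0]]
force: [0.3, 0.0, -1.0]
opening: 0.112
```

Emit:
move_arm --moves '[{"hand":0,"x":0,"y":0,"z":0.03,"wx":0,"wy":0,"wz":0},{"hand":0,"x":0,"y":0,"z":0,"wx":0,"wy":0,"wz":0},{"hand":0,"x":0,"y":0,"z":0,"wx":0,"wy":0,"wz":0}]'

```text
time_s: 15.05
position: [0.5287, 0.057, 0.1849]
tcp_rot: [[0.991, -0.136, 0.001], [-0.136, -0.991, -0.0], [0.001, 0.0, -1.0]]
force: [-2.1, 0.5, 5.2]
opening: 0.116
```

```bash
python3 tilt.py 14
```

```text
t 15.05 p [0.5287 0.057  0.1849] F [-2.07  0.49  5.22] M [ 0.07  0.35 -0.02] o 0.116
foot max x 0.022218262639249982 n 99 expected .023
rim: x min/max [-0.031   0.0299] z at 0.0809 rim z front 0.0954
```

View pics/sz14.png

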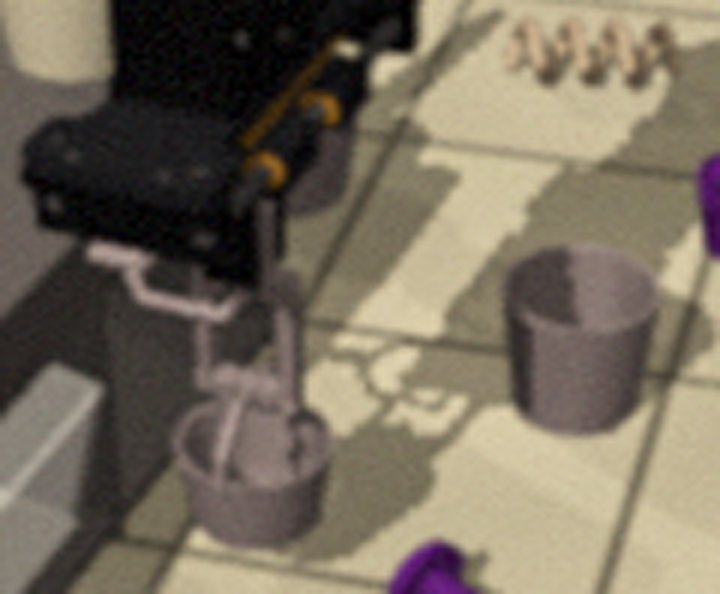

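View pics/w14.png

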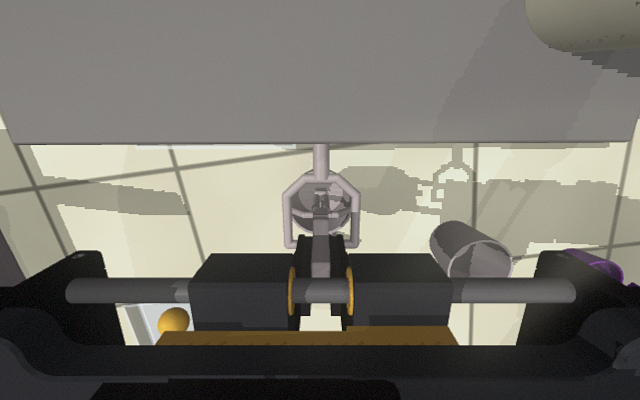

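Emit:
move_arm --moves '[{"hand":0,"x":-0.02,"y":0,"z":-0.015,"wx":0,"wy":0,"wz":0},{"hand":0,"x":0,"y":0,"z":0,"wx":0,"wy":0,"wz":0},{"hand":0,"x":0,"y":0,"z":0,"wx":0,"wy":0,"wz":0}]'

```text
time_s: 15.45
position: [0.5286, 0.0571, 0.185]
tcp_rot: [[0.991, -0.137, 0.001], [-0.137, -0.991, -0.0], [0.001, -0.0, -1.0]]
force: [0.9, -1.0, 2.9]
opening: 0.107
```

Emit:
move_arm --moves '[{"hand":9,"x":0,"y":0,"z":-0.01,"wx":0,"wy":0,"wz":0},{"hand":10,"x":0,"y":0,"z":0,"wx":0,"wy":0,"wz":0},{"hand":11,"x":0,"y":0,"z":0,"wx":0,"wy":0,"wz":0},{"hand":12,"x":0,"y":0,"z":0,"wx":0,"wy":0,"wz":0},{"hand":13,"x":0,"y":0,"z":0,"wx":0,"wy":0,"wz":0},{"hand":14,"x":0,"y":0,"z":0,"wx":0,"wy":0,"wz":0},{"hand":14,"x":0,"y":0,"z":0,"wx":0,"wy":0,"wz":0}]'

```text
time_s: 16.15
position: [0.5279, 0.0571, 0.1848]
tcp_rot: [[0.991, -0.137, -0.0], [-0.137, -0.991, 0.0], [-0.0, -0.0, -1.0]]
force: [0.3, 0.3, -0.1]
opening: 0.158
```

```bash
python3 tilt.py 15
```

```text
t 16.15 p [0.5279 0.0571 0.1848] F [ 0.33  0.29 -0.11] M [ 0.08 -0.    0.06] o 0.158
foot max x 0.02209243553436485 n 94 expected .023
rim: x min/max [-0.0317  0.0065] z at 0.0936 rim z front 0.1087
```

View pics/w15.png

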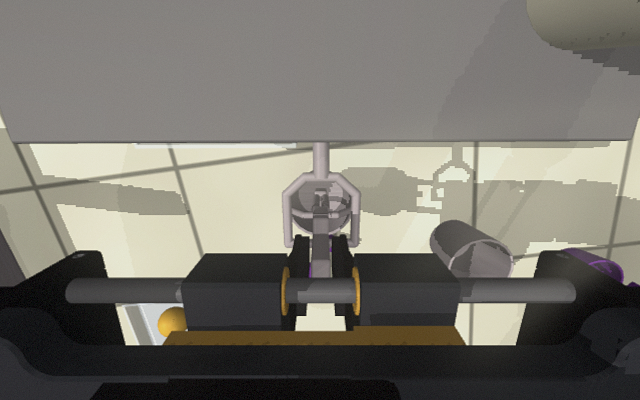

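Emit:
move_arm --moves '[{"hand":18,"x":0,"y":0,"z":0,"wx":0,"wy":0,"wz":0},{"hand":24,"x":0,"y":0,"z":0,"wx":0,"wy":0,"wz":0},{"hand":30,"x":0,"y":0,"z":0,"wx":0,"wy":0,"wz":0},{"hand":34,"x":0,"y":0,"z":0,"wx":0,"wy":0,"wz":0},{"hand":34,"x":0,"y":0,"z":-0.2,"wx":0,"wy":0,"wz":0},{"hand":34,"x":0,"y":0,"z":-0.5,"wx":0,"wy":0,"wz":0},{"hand":34,"x":0,"y":0,"z":-0.8,"wx":0,"wy":0,"wz":0},{"hand":34,"x":0,"y":0,"z":-0.8,"wx":0,"wy":0,"wz":0},{"hand":34,"x":0,"y":0,"z":-0.8,"wx":0,"wy":0,"wz":0},{"hand":34,"x":-0.3,"y":0,"z":-0.5,"wx":0,"wy":0,"wz":0},{"hand":34,"x":-0.8,"y":0,"z":0,"wx":0,"wy":0,"wz":0},{"hand":34,"x":-1,"y":0,"z":0,"wx":0,"wy":0,"wz":0},{"hand":34,"x":-0.8,"y":0,"z":0,"wx":0,"wy":0,"wz":0},{"hand":34,"x":-0.3,"y":0,"z":0,"wx":0,"wy":0,"wz":0},{"hand":34,"x":0,"y":0,"z":0,"wx":0,"wy":0,"wz":0},{"hand":34,"x":0,"y":0,"z":0,"wx":0,"wy":0,"wz":0}]'

```text
time_s: 17.85
position: [0.4498, 0.0679, 0.2753]
tcp_rot: [[0.991, -0.137, 0.002], [-0.137, -0.991, -0.0], [0.002, -0.0, -1.0]]
force: [-0.6, -0.1, -0.2]
opening: 0.389
```

```bash
cat > fin.py <<'E'
from h import *
import sys
s=st();k=sys.argv[1]
c=cap('wrist','wf%s.png'%k);P=c['P']
d=cap('side');im=d['image'][...,::-1]
cv2.imwrite('pics/sf%s.png'%k,cv2.resize(im[160:270,270:390],None,fx=6,fy=5.4,interpolation=cv2.INTER_CUBIC))
cap('top','tf%s.png'%k)
m=(abs(P[...,0]-.53)<.04)&(abs(P[...,1]-.057)<.04)&(P[...,2]>.21)&(P[...,2]<.235)
if m.sum()>9:
    q=P[m];print('tab top',m.sum(),np.round(q.mean(0),4),cv2.minAreaRect((q[:,:2]*1000).astype(np.float32)))
m=(abs(P[...,0]-.53)<.06)&(abs(P[...,1]-.057)<.05)&(P[...,2]>.075)&(P[...,2]<.1)
q=P[m];A=np.c_[q[:,:2],np.ones(len(q))]
if len(q):print('rim',len(q),np.round(np.percentile(q,2,0),4),np.round(np.percentile(q,98,0),4))
E
python3 fin.py 1
```

```text
t 17.85 p [0.4498 0.0679 0.2753] F [-0.62 -0.05 -0.23] M [-0.01  0.01 -0.06] o 0.389
tab top 471 [0.5289 0.0566 0.2217] ((528.753173828125, 56.68901062011719), (9.701173782348633, 23.3209228515625), 82.34803771972656)
rim 527 [0.4955 0.0282 0.0757] [0.5577 0.0879 0.0904]
```

View pics/sf1.png

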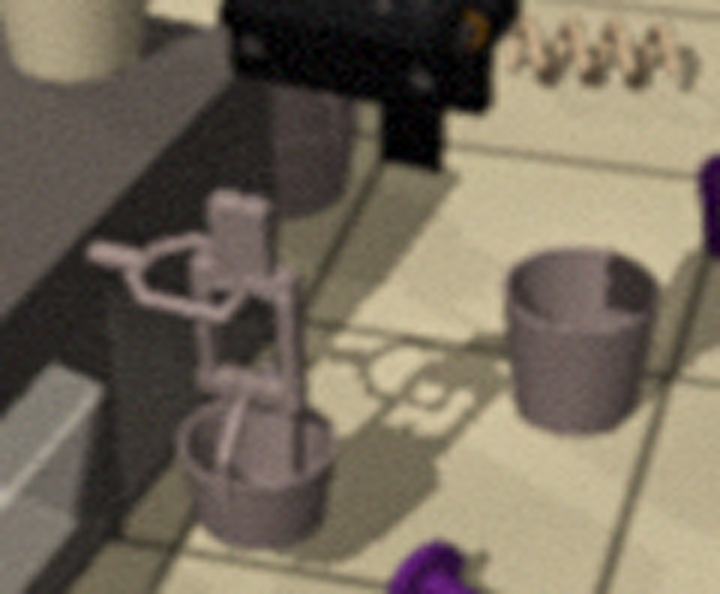

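View pics/wf1.png

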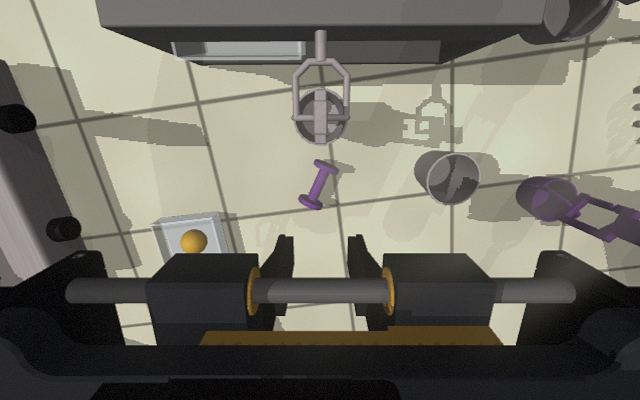

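Emit:
move_arm --moves '[{"hand":34,"x":0,"y":0,"z":0,"wx":0,"wy":0,"wz":0},{"hand":34,"x":0,"y":0,"z":0,"wx":0,"wy":0,"wz":0},{"hand":34,"x":0,"y":0,"z":0,"wx":0,"wy":0,"wz":0},{"hand":34,"x":0,"y":0,"z":0,"wx":0,"wy":0,"wz":0},{"hand":34,"x":0,"y":0,"z":0,"wx":0,"wy":0,"wz":0},{"hand":34,"x":0,"y":0,"z":0,"wx":0,"wy":0,"wz":0},{"hand":34,"x":0,"y":0,"z":0,"wx":0,"wy":0,"wz":0},{"hand":34,"x":0,"y":0,"z":0,"wx":0,"wy":0,"wz":0},{"hand":34,"x":0,"y":0,"z":0,"wx":0,"wy":0,"wz":0},{"hand":34,"x":0,"y":0,"z":0,"wx":0,"wy":0,"wz":0}]'

```text
time_s: 19.0
position: [0.4488, 0.0681, 0.2749]
tcp_rot: [[0.991, -0.136, -0.0], [-0.136, -0.991, 0.0], [-0.0, -0.0, -1.0]]
force: [0.1, -1.3, 0.2]
opening: 0.391
```

```bash
python3 fin.py 2;python3 fin.py 3
```

```text
t 19.0 p [0.4488 0.0681 0.2749] F [ 0.09 -1.26  0.21] M [0.04 0.01 0.02] o 0.391
tab top 467 [0.5286 0.0567 0.2217] ((528.310302734375, 56.77812576293945), (9.699448585510254, 23.20460319519043), 82.1939468383789)
rim 533 [0.4954 0.0279 0.0755] [0.5577 0.088  0.0904]
t 19.15 p [0.4489 0.0681 0.2749] F [ 0.13  0.05 -1.52] M [ 0.07  0.01 -0.03] o 0.389
tab top 467 [0.5287 0.0567 0.2217] ((528.353515625, 56.69865036010742), (9.676981925964355, 23.235219955444336), 81.76799011230469)
rim 525 [0.4954 0.028  0.0756] [0.5578 0.0881 0.0905]
```

View pics/tf3.png

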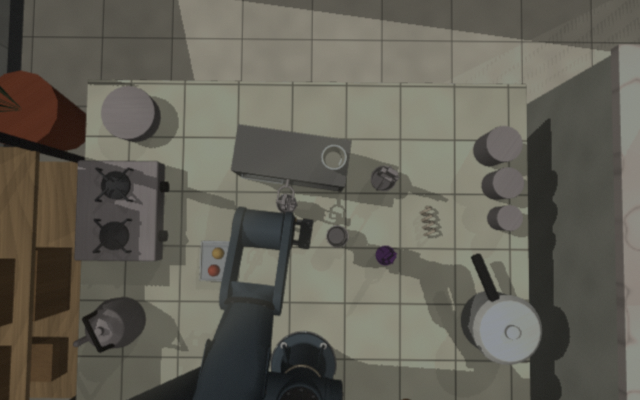

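The cup hangs still at pixel (287,202) in the top view. The things around it are where they were, and the gripper is clear.

```bash
python3 -c "
from rig import order
print(order.hand_in())"
```

```text
the job is handed in; nothing more can be done
None
```

The treat cup is hanging still and upright from the D-ring with the gate shut, and the job was handed in at 19.2 s of the 51 s allowed.

- **Snapping in:** I gripped the tab and pushed the gate against the bar with up to about 5.6 N in the readings taken between moves. The force then fell to about zero and the side view showed the gate shut with the bar inside.
- **Tug:** I pulled back at about 5.3 N for roughly half a second. The bar stayed about 12 mm from the cup's centre line, against the shut gate's inner face.
- **Hanging:** I lowered the crown onto the bar, released the tab and backed off. Lowering pressed on the ring with about 7 N at most.
- **Last checks:** Over the 1.3 s before handing in, the tab's measured position moved by under 0.5 mm. Its top was at 0.222 m, as expected for a cup hanging properly. The gripper was about 80 mm in front of the tab, and the other things looked to be in place in the top view; the purple dumb-bell was hidden there by the arm, but the wrist view after release showed it on the counter.

One thing disagreed: the depth readings put the bar 1 to 2 mm above the stated 175 mm. I compensated with a 1 mm raise, and it caused no trouble.

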